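# Start and run on the stage's wing nut

## Task

Pick up the wing nut and set it square on the sample stage's stud with its wings along the stage's long side, so that it rests on the crown of the thread. Turn it gently backward (anticlockwise from above) until it drops into the thread start, then run it forward (clockwise) until the spring clamp plate is fully down, without forcing it, and let go. Leave the bottle, jar and mortar where they are.

Things in the scene. Friction and masses are not known exactly. Their poses are not given: they have to be found in the camera images.
- wing_nut: loose plain steel wing nut, 120 to 195 g, upright on the bench. Origin: centre of its underside, on its axis; z up. Round skirt 50 mm across, 26 mm high, open below (bore 40 mm); 9.5 mm square hole through its top. Inside, two thread pins 3.5 mm thick point inward along its x axis, one under each wing, lower edges 4.25 mm above the underside
- nut_wings (a point): point on the nut's axis between its two wings, 40 mm above its underside. The wings stand on the nut's top along its own x axis (alike either way round): 12 mm thick (across y), from 7 to 32 mm either side of the axis, from 26 to 52 mm above the underside
- stage: fixed aluminium clamping stage, block 110 x 160 x 30 mm on a 130 x 180 x 6 mm base. Origin: centre of its underside on the bench; long side along its own y axis, z up. A steel stud stands at its centre, 35 mm across its two-start right-hand thread, lead 15 mm a turn. Forcing is over 20 N between nut and stage (stud, plate) while the nut lies in the thread start, over 55 N anywhere
- stud_crown (a point): point on the stud axis at the crown, the flat top of the thread, 60 mm above the stage's origin. A nut set on it with wings along the stage's y has its underside 56 mm above the origin, and the thread start lies 15 to 75 degrees backward (not shown by any pose). Turned forward from the crown it meets a tooth and jams
- stud_start (a point): point on the stud axis at the thread start, 49 mm above the stage's origin: the nut's underside lies about here after dropping 6.5 mm by its own weight, if the fingers are loose. A wall stops it some 15 to 25 degrees further back. From here about 140 degrees forward, 1 mm down per 24 degrees with 1.5 mm play, bring it fully down, underside 44.5 mm above the origin
- stud_tip (a point): tip of the stud: top of its 8 mm pilot rod, on the stud axis, 85 mm above the stage's origin; pointed over its top 5 mm, rising 25 mm over the crown; the nut's square hole slides over it
- clamp (a joint): travel of the clamp plate in m: 0 up, 0.0035 fully down at its stop. Steel plate 56 x 124 x 8 mm around the stud, top 48 mm above the stage's origin when up, on springs (4 N to start moving, 12 N fully down); the nut's underside presses it. Running on takes about 0.1 N m, rising past 0.2 N m at the plate's stop. Turned against a stop, wings held with 10 N or less push the fingers open
- reagent_bottle: amber bottle, 60 mm across, 130 mm tall, standing loose; origin at the centre of its foot
- powder_jar: white plastic jar, 56 mm across, 75 mm tall, standing loose; origin at the centre of its foot
- mortar: white ceramic bowl, 90 mm across, 50 mm tall, loose; origin at the centre of its foot
Not all that is in view belongs to the job. What is shaped like the wing_nut but black is not meant.

How it is judged:
By the outcome, as a careful person would: the job done as asked, in the order asked, and still so for the second after the job is handed in, with the robot touching nothing.
It also fails if it takes over 70 s, if anything falls off the work surface, if the arm or the gripper's body presses on something with over 40 N, if the wrist force passes 120 N, or if a joint passes its speed limit or range.

## Robot

A 6-joint arm with a two-finger parallel gripper is mounted at the origin on the work surface. World frame = base frame: x ahead of the robot, y to its left, z up, the work surface at z = 0. Lengths are in m, angles in rad, forces in N, time in s.
With the tool pointing down it reaches from about 0.35 to 0.925 m from the base axis. Payload 6.4 kg.
Tool frame: the origin (TCP) lies on the mounting face of the last link; the fingertips stand 199 mm ahead of it and the grasp point (between the pads) lies 180 mm ahead of it; z points along the fingers, y is the line along which they close (so a half turn about z gives the same grasp; the last joint's range is limited). The gripper opens to 94 mm and grips with 3 to 60 N. Pads are 16 mm wide; open, the fingers measure 119 mm over their backs; the gripper's body (75 mm by 177 mm) begins 78 mm behind the grasp point.
Start: joints at [-1.418, 0.245, 1.558, -0, 1.339, -0.174], TCP at [0.209, -0.616, 0.405] pointing down, gripper open.
Joint ranges: [-3.13, 3.13], [-1.02, 2.26], [0.13, 2.54], [-0.95, 4.09], [0.21, 2.88], [-2.74, 2.74]. Speed limits (rad/s): [2.57, 2.57, 3.14, 3.14, 3.14, 3.14].

## Interface

Orientations are given as a rotation vector (axis times angle).
In Python, from station import r, get_image, get_calibration gives the robot as it stands.
- The arm moves only by the shell command python3 -m pendant 'ROWS' [OPENING] [FORCE]. ROWS is JSON, a list that holds one entry, the list of rows, each a list of 6 numbers: the shift along the tool's x, y, z in m, then the turn, a rotation vector about the tool's x, y, z in degrees. In form: [[[dx, dy, dz, wx, wy, wz], ...]]. A call has 1 to 5 rows; each row is the pose to reach, as a shift and turn from the pose commanded when the call began, along the tool's axes at that moment; what a row does not reach only later rows make up. A row lasts 1/12 s, in which the tool goes at most 41.7 mm and 7.16 degrees, less where a joint would pass 70% of its speed; a pose out of reach is approached as far as the arm can. A call with a gripper value outside its range is refused whole. OPENING is the opening, from 0 (shut) to 1 (fully open), set as the call begins (- or left out, the last holds). The fingers move at their own pace and stop on an object; FORCE is the grip in N (left out, the last holds). Time passes only in rows, so rows that repeat a pose let the fingers close. It gives the time, the measured TCP pose, the force, the opening and the grip force at its end, in the units of the state.
- r.observe(): the state, without advancing time (a new reading comes with each control period).
- get_image(name): name is "scene" or "top"; returns (picture, depth): 400x640x3 uint8, red, green, blue; 400x640 float32, m along the optical axis (not along the pixel's ray), 0 where there is no reading.
- get_calibration(name): a dict with "intrinsics" (3x3 intrinsics, pixels), "k1" (the pictures are not rectified: a ray, as slopes to the right and down, at radius r is drawn at 1 + k1 r^2 times it, then the intrinsics apply), "view" (4x4, takes a point from world to camera coordinates). Camera axes: x right, y down, z forward; pixel columns grow to the right and rows downward; lengths in m; the calibration is good to about 2 mm. A picture is of the moment at which its call begins. get_calibration takes no time and is no camera call.
- r.finish_job(): hands the job in; it is judged then, once.
The state is a dict: "time": time; "qpos": joint angles; "joint_vel": joint speeds; "joint_torque": joint torques, N m; "tool_pos": TCP position; "orientation": TCP orientation; "wrist_force": force on the tool from outside, world axes, zero at the start; "moment": the same for the moment, N m; "grip_width": opening from 0.0 (shut) to 1.0 (fully open); "gripper_force": force on a finger pad.
Only numpy, scipy, OpenCV 4.12 (cv2) and the standard library are available. Lean on these libraries where they do the work, as an engineer would, in place of code of your own. Each camera call takes 0.05 s, during which the arm holds its last target. There are 200 camera calls.

## Working session

There is one attempt and no reset: what is moved stays moved. The work goes in short steps, Python scripts to look and compute and a shell command to move; the robot and the scene stay as the last step left them, time stands still between calls to the robot, and variables do not carry over. Pictures are saved under pics/ and viewed, at most 10 in all, crops included, and the job is handed in when it is done.

```bash
ls; mkdir -p pics; cat > h.py <<'E'
import numpy as np, cv2
from station import r, get_image, get_calibration
def ray(name,u,v):
    c=get_calibration(name);K=np.array(c["intrinsics"],float);V=np.array(c["view"],float)
    p=cv2.undistortPoints(np.array([[[u,v]]],float),K,np.array([c["k1"],0,0,0.]))[0,0] if True else 0
    R=V[:3,:3];o=-R.T@V[:3,3];d=R.T@np.array([p[0],p[1],1.]);return o,d
def onz(name,u,v,z):
    o,d=ray(name,u,v);return o+d*(z-o[2])/d[2]
def dep(name,D,u,v):
    o,d=ray(name,u,v);return o+d*D[int(round(v)),int(round(u))]
def proj(name,P):
    c=get_calibration(name);V=np.array(c["view"],float);rv=cv2.Rodrigues(V[:3,:3])[0]
    return cv2.projectPoints(np.array(P,float).reshape(-1,1,3),rv,V[:3,3],np.array(c["intrinsics"],float),np.array([c["k1"],0,0,0.]))[0][:,0]
def tri(n1,p1,n2,p2):
    o1,d1=ray(n1,*p1);o2,d2=ray(n2,*p2);d1/=np.linalg.norm(d1);d2/=np.linalg.norm(d2)
    t=np.linalg.lstsq(np.c_[d1,-d2],o2-o1,rcond=None)[0];a=o1+d1*t[0];b=o2+d2*t[1];return (a+b)/2,np.linalg.norm(a-b)
E
python3 - <<'E'
from h import *
for n in("scene","top"):
    I,D=get_image(n);cv2.imwrite(f"pics/{n}0.png",I[:,:,::-1]);np.save(f"pics/{n}0.npy",D)
    c=get_calibration(n);print(n,c)
print(r.observe())
E
```

```text
pics
scene {'intrinsics': array([[432.67831802,   0.        , 326.33185408],
       [  0.        , 432.67831802, 200.9426223 ],
       [  0.        ,   0.        ,   1.        ]]), 'k1': -0.04618334512996904, 'view': array([[ 0.77479621,  0.63192459,  0.01902996, -0.41437398],
       [ 0.38994508, -0.45398153, -0.80115143, -0.12787093],
       [-0.49762804,  0.62814973, -0.59815905,  1.5253801 ],
       [ 0.        ,  0.        ,  0.        ,  1.        ]])}
top {'intrinsics': array([[396.13902957,   0.        , 319.62745605],
       [  0.        , 396.13902957, 201.61105013],
       [  0.        ,   0.        ,   1.        ]]), 'k1': -0.09563134410079689, 'view': array([[ 0.01963146, -0.99978214,  0.00709027, -0.02702334],
       [-0.99265966, -0.02033708, -0.11921914,  0.53466222],
       [ 0.11933736, -0.00469778, -0.99284265,  1.02885682],
       [ 0.        ,  0.        ,  0.        ,  1.        ]])}
{'time': 0.1, 'qpos': array([-1.41812472e+00,  2.45729578e-01,  1.55886203e+00, -2.19851771e-05,
        1.33870777e+00, -1.74121324e-01]), 'joint_vel': array([ 0.00065102, -0.00111114, -0.00219349,  0.0015592 ,  0.00097771,
       -0.00046648]), 'joint_torque': array([ 2.53742828e-04, -4.16913772e+01, -3.15523696e+01,  6.86784298e-02,
        3.09491716e-02, -5.89129513e-05]), 'tool_pos': array([ 0.20861514, -0.61540514,  0.40368081]), 'orientation': array([-3.09806270e+00, -5.10774230e-01,  4.84500918e-06]), 'wrist_force': array([-0.11998992, -0.23757297, -0.38491349]), 'moment': array([-0.04998179, -0.0415958 ,  0.00776655]), 'gripper_force': 0.0, 'grip_width': 0.9997498209552779}
```

View pics/top0.png

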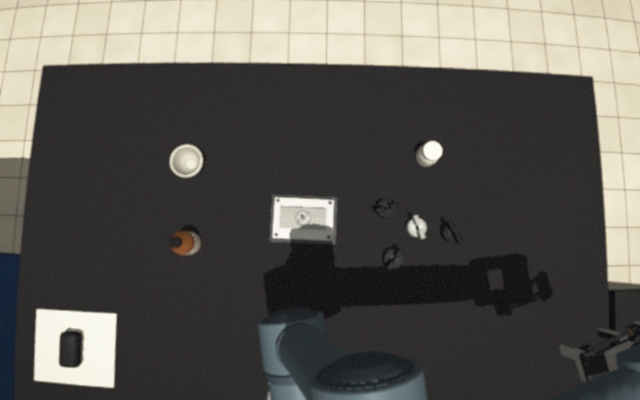

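View pics/scene0.png

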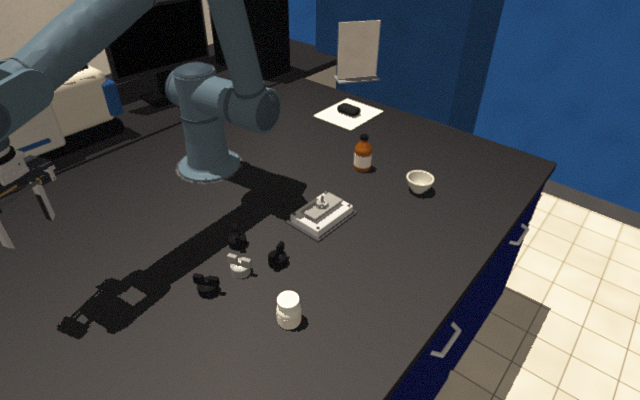

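The top view shows the bright steel nut at (417,227); the black look-alikes are at (384,207), (450,230) and (392,257). In the scene view the steel nut is at (239,265), with black ones at (237,240), (278,256) and (206,286). The stage is at top (303,218) / scene (322,213). I choose the bright one and will check it in a crop.

```bash
python3 - <<'E'
from h import *
T=cv2.imread("pics/top0.png");S=cv2.imread("pics/scene0.png")
c=lambda I,x,y,w,h,k:cv2.resize(I[y:y+h,x:x+w],None,fx=k,fy=k,interpolation=cv2.INTER_CUBIC)
a=np.hstack([c(T,262,185,80,65,5),c(T,375,190,80,65,5)]);b=np.hstack([c(S,285,182,80,55,5),c(S,200,235,80,55,5)])
cv2.imwrite("pics/crop0.png",np.vstack([a,b]))
DT=np.load("pics/top0.npy");DS=np.load("pics/scene0.npy")
def mask(n,D,I,box,th):
    x,y,w,h=box;g=I[y:y+h,x:x+w].min(2);v,u=np.nonzero(g>th);u+=x;v+=y
    P=np.array([dep(n,D,uu,vv) for uu,vv in zip(u,v)]);return u,v,P
for n,D,I,box in(("top",DT,T,(400,205,35,40)),("scene",DS,S,(222,248,35,35))):
    u,v,P=mask(n,D,I,box,90)
    print(n,len(u),P.min(0),P.max(0))
    w=P[P[:,2]>.036];s=P[(P[:,2]>.01)]
    print("wing",len(w),w.mean(0),"zmax",np.percentile(P[:,2],[50,90,98]))
    e=np.linalg.svd((w-w.mean(0))[:,:2])[2][0];print("ax",np.degrees(np.arctan2(e[1],e[0])),np.ptp((w-w.mean(0))[:,:2]@e))
    print("all",s.mean(0))
u,v,P=mask("top",DT,T,(262,185,80,65),90)
m=((P[:,2]>.026)&(P[:,2]<.055)).astype(bool);rct=cv2.minAreaRect(P[m][:,:2].astype(np.float32));print(rct,np.median(P[m][:,2]))
print(proj("top",[rct[0]+(.085,)]))
E
```

```text
top 336 [ 0.40848707 -0.31253338 -0.00514381] [ 0.50677854 -0.01131065  1.0854265 ]
wing 102 [ 0.47262151 -0.27459249  0.0611393 ] zmax [0.02725095 0.05299992 0.05546645]
ax -82.04853787468419 0.28375723114759266
all [ 0.47174258 -0.27534532  0.03793837]
scene 219 [ 0.395935   -0.30171265 -0.00204289] [ 0.50428907 -0.23079751  0.05529385]
wing 85 [ 0.47495074 -0.27716316  0.05141348] zmax [0.02768714 0.05308017 0.05435778]
ax 19.46432567526953 0.06341940700086669
all [ 0.47621168 -0.28244969  0.03668832]Traceback (most recent call last):
  File "<stdin>", line 17, in <module>
  File "<stdin>", line 9, in mask
  File "h.py", line 10, in dep
    o,d=ray(name,u,v);return o+d*D[int(round(v)),int(round(u))]
        ~~~^^^^^^^^^^
  File "h.py", line 4, in ray
    c=get_calibration(name);K=np.array(c["intrinsics"],float);V=np.array(c["view"],float)
ValueError: time passes only in moves, steps and waits
```

View pics/crop0.png

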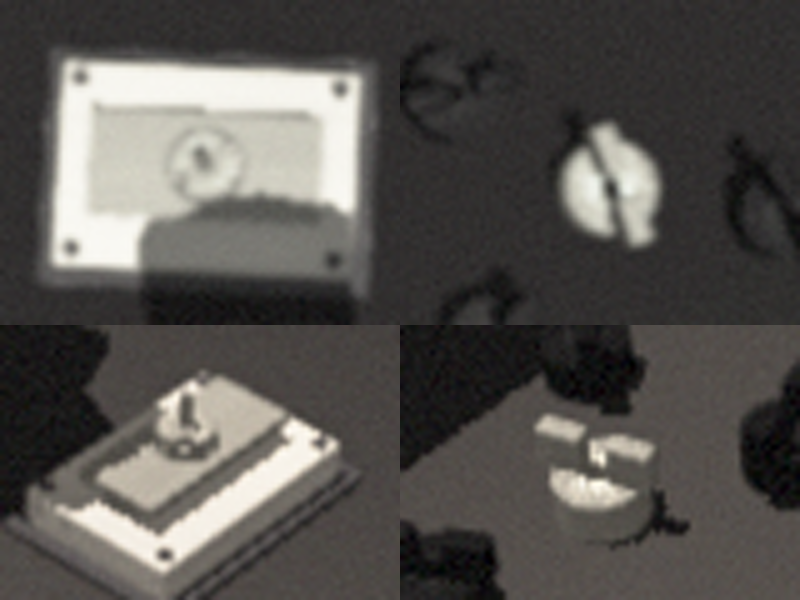

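The crop confirms it: the chosen nut at top (417,227) / scene (239,265) is bright steel, with wing tops from about (416,216) to (423,237). The stud sits on the stage at top (303,218).

```bash
python3 - <<'E'
import pickle
from station import get_calibration
pickle.dump({n:get_calibration(n) for n in("scene","top")},open("cal.pkl","wb"))
E
sed -i 's/^from station import r, get_image, get_calibration/from station import r, get_image\nimport pickle\nCAL=pickle.load(open("cal.pkl","rb"))\ndef get_calibration(n): return CAL[n]/' h.py
cat > m.py <<'E'
from h import *
def cloud(n,D,box):
    x,y,w,h=box;v,u=np.mgrid[y:y+h,x:x+w];u=u.ravel();v=v.ravel()
    P=np.array([dep(n,D,a,b) for a,b in zip(u,v)]);return P[D[v,u]>0.1],np.c_[u,v][D[v,u]>0.1]
def rect(P): 
    c,s,a=cv2.minAreaRect((P[:,:2]*1000).astype(np.float32));return np.round(c,1),np.round(s,1),round(a,1)
E
python3 - <<'E'
from m import *
DT=np.load("pics/top0.npy");DS=np.load("pics/scene0.npy")
T=cv2.imread("pics/top0.png");S=cv2.imread("pics/scene0.png")
for n,D,I,b in(("top",DT,T,(402,208,32,38)),("scene",DS,S,(225,250,30,32))):
    P,uv=cloud(n,D,b);g=I[uv[:,1],uv[:,0]].min(1)
    w=P[(P[:,2]>.044)&(P[:,2]<.065)&(g>(45 if n=="top" else 60))];print(n,"wing",len(w),rect(w),w.mean(0),np.median(w[:,2]))
    w=P[(P[:,2]>.022)&(P[:,2]<.032)];print("  skirt top",len(w),rect(w),np.median(w[:,2]))
    w=P[P[:,2]<.012];print("  bench z",np.median(w[:,2]))
for n,D,b in(("top",DT,(262,185,82,65)),("scene",DS,(280,182,85,60))):
    P,uv=cloud(n,D,b)
    for lo,hi in((.024,.036),(.042,.052),(.0535,.0645),(.066,.09)):
        w=P[(P[:,2]>lo)&(P[:,2]<hi)]
        if len(w)>2: print(n,lo,len(w),rect(w),w.mean(0),np.median(w[:,2]))
    print("max",np.sort(P[:,2])[-8:])
E
```

```text
top wing 95 (array([ 472.5, -278.4]), array([62.9, 13. ]), 16.9) [ 0.47168754 -0.27787232  0.05197678] 0.052044449806815773
  skirt top 176 (array([ 472.8, -278.4]), array([46.6, 48.5]), 38.3) 0.026565007650708905
  bench z 0.0007640672481894484
scene wing 107 (array([ 475. , -276.8]), array([65.1, 13.4]), 19.3) [ 0.4765772  -0.27722252  0.05047547] 0.051212730699872866
  skirt top 152 (array([ 476.4, -281.9]), array([40. , 57.1]), 88.6) 0.02670476652487158
  bench z 0.000958115781263591
top 0.024 1450 (array([489.8,  28. ]), array([160.2, 110.4]), 88.5) [0.48802703 0.02763486 0.03050952] 0.030513220073386305
top 0.042 810 (array([489.8,  28. ]), array([124. ,  56.2]), 88.8) [0.48977969 0.02720205 0.04837055] 0.04842960534537888
top 0.0535 132 (array([487.1,  39.1]), array([34.7, 77.8]), 12.6) [0.48909383 0.02858174 0.05982641] 0.05996281356233013
top 0.066 9 (array([495.7,  25.2]), array([ 6.2, 18.9]), 66.1) [0.49069294 0.0265969  0.08047432] 0.08292522200114205
max [0.07368406 0.07764574 0.08194469 0.08292522 0.08347747 0.08438773
 0.08452936 0.08795502]
scene 0.024 757 (array([492. ,  30.1]), array([162.6, 113.1]), 88.7) [0.50760266 0.0113237  0.03049577] 0.03080454352516504
scene 0.042 450 (array([488.3, -33.5]), array([258.6,  62.4]), 87.5) [0.49535509 0.02320531 0.04840781] 0.04874477401624544
scene 0.0535 77 (array([510. , -58.7]), array([ 34.6, 215.7]), 11.1) [0.4940137  0.02509718 0.0603594 ] 0.06099430242837234
scene 0.066 20 (array([496.4,  25. ]), array([ 6. , 17.9]), 39.7) [0.49316547 0.02916051 0.07597632] 0.07579893961334966
max [0.07878136 0.08173017 0.08223173 0.08259782 0.08295459 0.08369915
 0.08417676 0.08663447]
```

```bash
cat > go.py <<'E'
import sys,numpy as np
from scipy.spatial.transform import Rotation as R
from station import r
s=r.observe();x,y,z,yaw=map(float,sys.argv[1:5])
A=R.from_rotvec(s["orientation"]);d=A.inv().apply(np.array([x,y,z])-s["tool_pos"])
a=np.radians(yaw);B=R.from_matrix(np.c_[[np.cos(a),np.sin(a),0],[np.sin(a),-np.cos(a),0],[0,0,-1]])
X=A.apply([1,0,0]);Z=A.apply([0,0,1])
print("yaw",round(np.degrees(np.arctan2(X[1],X[0])),2),"shift",np.round(d*1000,1),"turn",np.round(np.degrees((A.inv()*B).as_rotvec()),2),"z",np.round(Z,4),"q",np.round(s["qpos"],2))
print("F",np.round(s["wrist_force"],1),"M",np.round(s["moment"],2),"pos",np.round(s["tool_pos"]*1000,1),"t",s["time"])
E
python3 -m pendant '[[[0.18,-0.118,0.05,0,0,0],[0.18,-0.118,0.05,0,0,0],[0.18,-0.118,0.05,0,0,0],[0.18,-0.118,0.05,0,0,0],[0.18,-0.118,0.05,0,0,0]]]' 0.4 20
python3 -m pendant '[[[0.15,-0.10,0.05,0,0,0],[0.15,-0.10,0.05,0,0,0],[0.15,-0.10,0.05,0,0,0],[0.15,-0.10,0.05,0,0,0],[0.15,-0.10,0.05,0,0,0]]]'
python3 go.py 0.4735 -0.2777 0.28 18.0
```

```text
time: 0.52
tool_pos: [0.3343, -0.454, 0.3566]
orientation: [-3.099, -0.51, 0.0]
wrist_force: [0.3, -0.6, 0.7]
grip_width: 0.682
gripper_force: 0.0
time: 0.93
tool_pos: [0.4448, -0.3092, 0.3055]
orientation: [-3.096, -0.515, 0.002]
wrist_force: [-0.1, -0.4, 0.2]
grip_width: 0.404
gripper_force: 0.0
yaw 18.89 shift [ 37.3 -20.4  25.6] turn [-0.2   0.04  0.89] z [-0.0018  0.003  -1.    ] q [-0.82  0.11  1.91  0.    1.13  0.42]
F [-0.1 -0.4  0.2] M [-0.07 -0.01  0.01] pos [ 444.8 -309.2  305.5] t 0.9333
```

```bash

python3 -m pendant '[[[0.03,-0.017,0.022,0,0,0.7],[0.03,-0.017,0.022,0,0,0.7],[0.03,-0.017,0.022,0,0,0.7],[0.03,-0.017,0.022,0,0,0.7]]]' >/dev/null
python3 go.py 0.4735 -0.2777 0.28 18.0
python3 - <<'E'
from m import *
for n in("scene","top"):
    I,D=get_image(n);cv2.imwrite(f"pics/{n}1.png",I[:,:,::-1]);np.save(f"pics/{n}1.npy",D)
S=cv2.imread("pics/scene1.png");T=cv2.imread("pics/top1.png")
c=lambda I,x,y,w,h,k:cv2.resize(I[y:y+h,x:x+w],None,fx=k,fy=k,interpolation=cv2.INTER_CUBIC)
cv2.imwrite("pics/crop1.png",np.hstack([c(S,195,190,80,100,5),c(T,375,180,80,100,5)]))
E
```

```text
yaw 18.05 shift [ 9.7 -7.1  5.6] turn [0.   0.02 0.05] z [-3.e-04 -2.e-04 -1.e+00] q [-0.76  0.15  1.9  -0.    1.09  0.5 ]
F [ 0.7 -0.7 -0.3] M [-0.02 -0.01  0.03] pos [ 466.5 -287.4  285.6] t 1.2667
```

View pics/crop1.png

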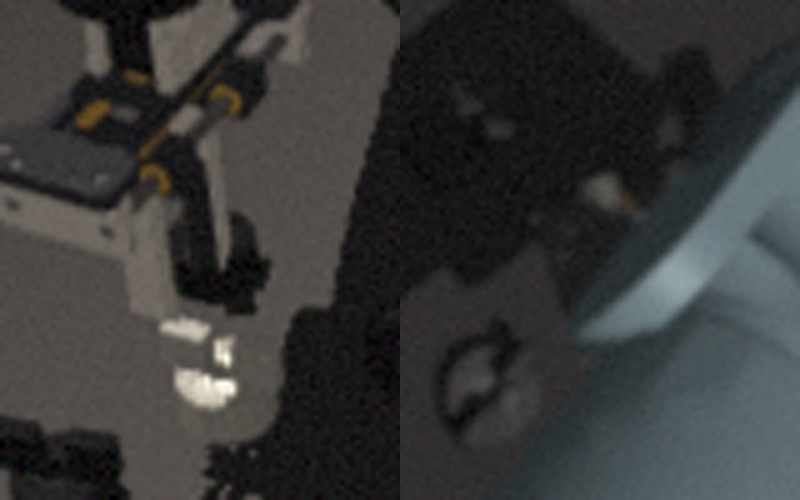

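The scene crop shows the open fingers straddling above the nut, tips near (225,252) and (239,243); the top view is mostly hidden by the arm. Next I check the camera bias by expressing finger depth points in the tool frame.

```bash
python3 - <<'E'
from m import *
from scipy.spatial.transform import Rotation as R
s=r.observe();A=R.from_rotvec(s["orientation"])
for n,b in(("scene",(195,190,80,75)),("top",(375,180,60,60))):
    D=np.load(f"pics/{n}1.npy");P,uv=cloud(n,D,b);L=A.inv().apply(P-s["tool_pos"])*1000
    m=(L[:,2]>150)&(L[:,2]<203)&(abs(L[:,0])<25)&(abs(L[:,1])<45);L=L[m]
    for q in(-1,1):
        w=L[L[:,1]*q>0]
        if len(w)>3: print(n,q,len(w),"x",np.percentile(w[:,0],[2,25,50,75,98]).round(1),"y",np.percentile(w[:,1],[2,25,50,75,98]).round(1),"zmax",np.percentile(w[:,2],98).round(1))
E
```

```text
scene -1 132 x [-8.7 -2.3  3.8  8.2 10.2] y [-32.  -23.4 -21.7 -20.7 -18.8] zmax 198.9
scene 1 113 x [-9.1 -2.4  4.6  8.4 10. ] y [18.2 26.3 28.4 29.4 31. ] zmax 192.9
```

```bash

python3 -m pendant '[[[0.0,0.0,0,0,0,0],[0,0,0,0,0,0]]]' >/dev/null
python3 go.py 0.4745 -0.277 0.24 18.2
```

```text
yaw 17.93 shift [11.3 -8.1 46.2] turn [ 0.07 -0.03 -0.27] z [ 9.e-04 -9.e-04 -1.e+00] q [-0.76  0.15  1.9  -0.    1.09  0.5 ]
F [-0.7 -0.1 -0. ] M [-0.01 -0.04 -0.04] pos [ 466.2 -288.1  286.2] t 1.5333
```

```bash

python3 -m pendant '[[[0.0113,-0.0081,0.01,0,0,-0.2],[0.0113,-0.0081,0.03,0,0,-0.2],[0.0113,-0.0081,0.046,0,0,-0.2],[0.0113,-0.0081,0.046,0,0,-0.2],[0.0113,-0.0081,0.046,0,0,-0.2]]]' >/dev/null
python3 go.py 0.4745 -0.277 0.2285 18.2
```

```text
yaw 18.18 shift [-0.2  0.8 10.7] turn [-0.07  0.04 -0.02] z [-1.1e-03  9.0e-04 -1.0e+00] q [-0.73  0.23  1.91 -0.    1.    0.52]
F [ 0.3  0.  -1.3] M [ 0.02  0.   -0.02] pos [ 474.4 -276.2  239.2] t 1.95
```

```bash

python3 -m pendant '[[[0,0.0008,0.005,0,0,0],[0,0.0008,0.0105,0,0,0],[0,0.0008,0.0105,0,0,0],[0,0.0008,0.0105,0,0,0]]]' >/dev/null
python3 go.py 0.4745 -0.277 0.2285 18.2
python3 -m pendant '[[[0,0,0,0,0,0],[0,0,0,0,0,0],[0,0,0,0,0,0],[0,0,0,0,0,0],[0,0,0,0,0,0]]]' 0.05 15
python3 -m pendant '[[[0,0,0,0,0,0],[0,0,0,0,0,0],[0,0,0,0,0,0],[0,0,0,0,0,0],[0,0,0,0,0,0]]]' 
python3 go.py 0.4745 -0.277 0.2285 18.2
```

```text
yaw 18.22 shift [-0.6 -0.   0.7] turn [ 0.01 -0.    0.02] z [ 1.e-04 -1.e-04 -1.e+00] q [-0.73  0.24  1.91  0.    0.98  0.52]
F [ 0.5 -0.5 -0.4] M [-0.01 -0.05 -0.01] pos [ 475.1 -276.8  229.2] t 2.2833
time: 2.7
tool_pos: [0.4751, -0.2767, 0.2292]
orientation: [3.102, 0.498, 0.0]
wrist_force: [-0.7, 0.6, 0.8]
grip_width: 0.123
gripper_force: 15.0
time: 3.12
tool_pos: [0.4752, -0.2767, 0.2292]
orientation: [3.102, 0.498, 0.0]
wrist_force: [-1.0, 0.3, 1.7]
grip_width: 0.124
gripper_force: 15.0
yaw 18.22 shift [-0.7  0.1  0.7] turn [ 0.   -0.01  0.02] z [ 1.e-04  0.e+00 -1.e+00] q [-0.73  0.24  1.91  0.    0.98  0.52]
F [-1.   0.3  1.7] M [ 0.08  0.09 -0.02] pos [ 475.2 -276.7  229.2] t 3.1167
```

```bash

python3 -m pendant '[[[0,0,-0.02,0,0,0],[0,0,-0.05,0,0,0],[0,0,-0.08,0,0,0],[0,0,-0.11,0,0,0],[0,0,-0.125,0,0,0]]]' 0.05 20
python3 -m pendant '[[[0.01,-0.025,0,0,0,-5],[0.022,-0.055,0,0,0,-11],[0.033,-0.085,0,0,0,-17],[0.045,-0.115,0,0,0,-24],[0.056,-0.143,0,0,0,-30]]]' 
python3 go.py 0.4915 0.0297 0.35 88.6
```

```text
time: 3.53
tool_pos: [0.4755, -0.2771, 0.3576]
orientation: [3.098, 0.497, 0.005]
wrist_force: [0.7, -0.8, -1.3]
grip_width: 0.122
gripper_force: 20.0
time: 3.95
tool_pos: [0.4831, -0.1218, 0.3534]
orientation: [-2.863, -1.291, 0.001]
wrist_force: [0.8, 0.0, -2.3]
grip_width: 0.12
gripper_force: 20.0
yaw 48.53 shift [119.1 -94.    3.5] turn [-5.000e-02 -1.000e-02 -4.007e+01] z [-7.e-04  4.e-04 -1.e+00] q [-0.47 -0.06  1.98  0.    1.22  0.25]
F [ 0.8  0.  -2.3] M [-0.07 -0.05  0.01] pos [ 483.1 -121.8  353.4] t 3.95
```

```bash

python3 -m pendant '[[[0.024,-0.019,0,0,0,-6.5],[0.048,-0.038,0,0,0,-13],[0.07,-0.057,0,0,0,-19.5],[0.09,-0.075,0,0,0,-26],[0.108,-0.085,0,0,0,-32]]]' 
python3 -m pendant '[[[0.0,0.0,0,0,0,-4],[0.0,0.0,0,0,0,-7.5],[0,0,0,0,0,-7.5],[0,0,0,0,0,-7.5]]]' 
python3 go.py 0.4915 0.0297 0.35 88.6
```

```text
time: 4.37
tool_pos: [0.4912, 0.0158, 0.3533]
orientation: [-2.395, -2.031, 0.001]
wrist_force: [0.8, -0.3, -2.1]
grip_width: 0.124
gripper_force: 20.0
time: 4.7
tool_pos: [0.4919, 0.0139, 0.3535]
orientation: [-2.266, -2.175, 0.001]
wrist_force: [-0.4, -0.9, -1.7]
grip_width: 0.122
gripper_force: 20.0
yaw 87.64 shift [15.8 -1.1  3.5] turn [-0.04 -0.   -0.96] z [-7.e-04  1.e-04 -1.e+00] q [-0.2  -0.08  2.   -0.    1.22 -0.16]
F [-0.4 -0.9 -1.7] M [-0.03 -0.1  -0.  ] pos [491.9  13.9 353.5] t 4.7
```

```bash

python3 -m pendant '[[[0.008,-0.0005,0,0,0,-0.5],[0.0158,-0.001,0.002,0,0,-0.9],[0.0158,-0.001,0.003,0,0,-0.9],[0.0158,-0.001,0.003,0,0,-0.9],[0.0158,-0.001,0.003,0,0,-0.9]]]' >/dev/null
python3 go.py 0.4915 0.0297 0.35 88.6
python3 - <<'E'
from m import *
for n in("scene","top"):
    I,D=get_image(n);cv2.imwrite(f"pics/{n}2.png",I[:,:,::-1]);np.save(f"pics/{n}2.npy",D)
print(proj("scene",[[.4915,.0297,.12],[.4915,.0297,.085]]),proj("top",[[.4915,.0297,.085]]))
S=cv2.imread("pics/scene2.png");T=cv2.imread("pics/top2.png")
c=lambda I,x,y,w,h,k:cv2.resize(I[y:y+h,x:x+w],None,fx=k,fy=k,interpolation=cv2.INTER_CUBIC)
cv2.imwrite("pics/crop2.png",np.hstack([c(S,280,130,80,110,5),c(T,260,170,80,110,5)]))
E
```

```text
yaw 88.63 shift [-0.1 -0.2  0.8] turn [-0.02  0.    0.03] z [-3.e-04 -0.e+00 -1.e+00] q [-0.17 -0.07  2.   -0.    1.21 -0.15]
F [-0.3 -1.  -1.3] M [-0.03 -0.1  -0.  ] pos [491.7  29.8 350.8] t 5.1167
[[321.92320383 184.7899839 ]
 [321.76608585 194.77656904]] [[301.28144257 215.83778651]]
```

View pics/crop2.png

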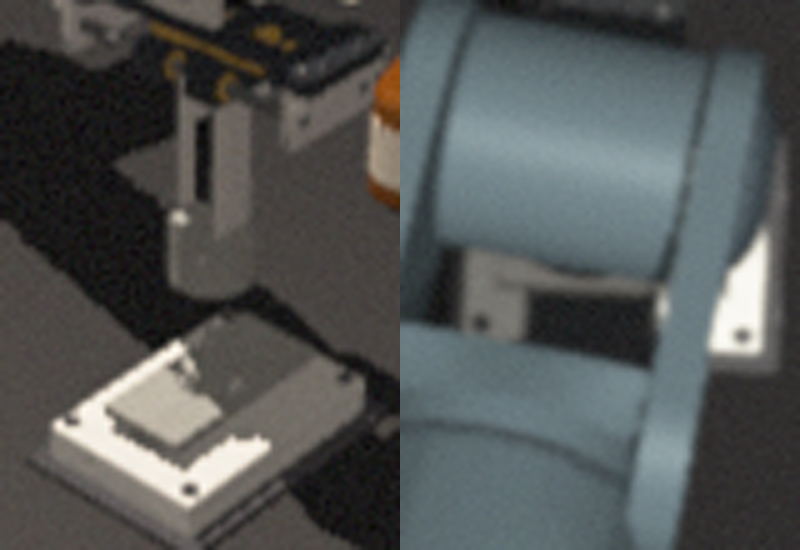

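The scene crop shows the nut upright in the fingers, skirt centred near (322,183), directly above the stage; the stud is in its shadow around (322,197). I fit the skirt's axis from the depth data.

```bash
cat > fit.py <<'E'
from m import *
from scipy.optimize import least_squares
import sys
def circ(P,R,g):
    f=least_squares(lambda c:np.hypot(P[:,0]-c[0],P[:,1]-c[1])-R,g,loss="soft_l1",f_scale=.0015);return f.x*1000,np.std(f.fun)*1000
E
python3 - <<'E'
from fit import *
D=np.load("pics/scene2.npy");P,uv=cloud("scene",D,(305,155,40,45))
z0=r.observe()["tool_pos"][2]-.2292
d=np.hypot(P[:,0]-.4915,P[:,1]-.0297)
w=P[(P[:,2]>z0+.002)&(P[:,2]<z0+.023)&(d<.032)&(d>.015)]
print(z0,len(w),circ(w,.025,[.49,.03]),"zmin",P[d<.03][:,2].min())
for lo,hi in((z0,z0+.012),(z0+.012,z0+.024)):
    q=w[(w[:,2]>lo)&(w[:,2]<hi)];print(len(q),circ(q,.025,[.49,.03]))
# stud in scene0
D0=np.load("pics/scene0.npy");P,uv=cloud("scene",D0,(290,185,65,50))
d=np.hypot(P[:,0]-.4915,P[:,1]-.0297)
w=P[(P[:,2]>.051)&(P[:,2]<.0585)&(d<.022)&(d>.01)];print("stud",len(w),circ(w,.0175,[.49,.03]))
w=P[(P[:,2]>.064)&(P[:,2]<.079)&(d<.012)];print("rod",len(w),circ(w,.004,[.49,.03]),w.mean(0))
for n,b in(("scene",(280,182,85,60)),("top",(262,185,82,65))):
    P,uv=cloud(n,np.load(f"pics/{n}0.npy"),b)
    d=np.hypot(P[:,0]-.4915,P[:,1]-.0297)
    w=P[(P[:,2]>.0585)&(P[:,2]<.062)&(d<.021)];print(n,"crown top",len(w),rect(w),w.mean(0))
    w=P[(P[:,2]>.0465)&(P[:,2]<.0495)&(d<.07)];print(n,"plate",len(w),rect(w))
    w=P[(P[:,2]>.0285)&(P[:,2]<.0325)&(d<.1)];print(n,"block",len(w),rect(w))
E
```

```text
0.12184986922818938 105 (array([490.60250633,  30.48964428]), np.float64(1.5162651048592999)) zmin 0.05729682917563028
50 (array([490.56626553,  29.99144693]), np.float64(1.5389404118020165))
55 (array([490.65526593,  30.96142054]), np.float64(1.4339725010734221))
stud 19 (array([490.43488363,  32.90984162]), np.float64(2.4002415111294426))
rod 14 (array([490.83658681,  30.85300738]), np.float64(2.195591756778712)) [0.4920851  0.02870716 0.07118462]
scene crown top 35 (array([491.4,  30.8]), array([30.4, 32.6]), 26.5) [0.49240799 0.03054372 0.06061147]
scene plate 226 (array([491.3,  31.3]), array([125.7,  58.8]), 88.1)
scene block 518 (array([491.8,  30.2]), array([161.1, 111.4]), 88.2)
top crown top 85 (array([489. ,  28.5]), array([33.7, 29.9]), 39.6) [0.49003398 0.02827393 0.06029198]
top plate 438 (array([489.8,  28. ]), array([123.8,  55.9]), 88.6)
top block 970 (array([489.7,  27.9]), array([159.6, 109.6]), 88.4)
```

```bash

python3 -m pendant '[[[0,0.0004,0.015,0,0,0],[0,0.0004,0.03,0,0,0],[0,0.0004,0.045,0,0,0],[0,0.0004,0.048,0,0,0],[0,0.0004,0.048,0,0,0]]]' >/dev/null
python3 go.py 0.492 0.030 0.2852 88.6
python3 -m pendant '[[[0,0,0.002,0,0,0],[0,0,0.004,0,0,0],[0,0,0.006,0,0,0],[0,0,0.006,0,0,0]]]' >/dev/null
python3 go.py 0.492 0.030 0.2852 88.6
```

```text
yaw 88.6 shift [ 0.5  0.2 16.8] turn [-0.14 -0.02  0.  ] z [-2.5e-03  4.0e-04 -1.0e+00] q [-0.17 -0.    2.03 -0.    1.12 -0.15]
F [ 0.6 -0.6 -1.1] M [-0.06 -0.08 -0.02] pos [491.8  29.5 302. ] t 5.6333
yaw 88.62 shift [ 0.4 -0.3 12.1] turn [0.03 0.   0.02] z [ 5.e-04 -1.e-04 -1.e+00] q [-0.17  0.    2.03  0.    1.1  -0.15]
F [-0.3  0.8 -1.1] M [-0.06 -0.07  0.07] pos [492.2  29.6 297.3] t 5.9667
```

```bash

for i in 1; do
python3 -m pendant '[[[0.0004,0,0.001,0,0,0],[0.0004,0,0.003,0,0,0],[0.0004,0,0.003,0,0,0]]]' >/dev/null
python3 go.py 0.492 0.030 0.2852 88.6
python3 -m pendant '[[[0,0,0.001,0,0,0],[0,0,0.003,0,0,0],[0,0,0.003,0,0,0]]]' >/dev/null
python3 go.py 0.492 0.030 0.2852 88.6; done
```

```text
yaw 88.63 shift [-0.1 -0.   8.6] turn [-0.02 -0.    0.03] z [-4.e-04  1.e-04 -1.e+00] q [-0.17  0.01  2.04 -0.    1.1  -0.15]
F [-0.2 -0.  -2.3] M [-0.01 -0.09 -0.06] pos [492.   30.1 293.8] t 6.2167
yaw 88.62 shift [-0.  -0.   5.4] turn [-0.04 -0.01  0.02] z [-7.e-04  1.e-04 -1.e+00] q [-0.17  0.01  2.04 -0.    1.09 -0.15]
F [-0.8  0.  -0.7] M [-0.02 -0.07 -0.01] pos [492.   30.  290.6] t 6.4667
```

```bash

python3 -m pendant '[[[0,0,0.001,0,0,0],[0,0,0.002,0,0,0],[0,0,0.002,0,0,0]]]' >/dev/null
python3 go.py 0.492 0.030 0.2852 88.6
python3 -m pendant '[[[0,0,0.001,0,0,0],[0,0,0.002,0,0,0],[0,0,0.002,0,0,0]]]' >/dev/null
python3 go.py 0.492 0.030 0.2852 88.6
```

```text
yaw 88.62 shift [-0.  -0.1  3.6] turn [-0.02 -0.    0.02] z [-4.e-04  1.e-04 -1.e+00] q [-0.17  0.02  2.04  0.    1.09 -0.15]
F [ 0.8 -0.2 -1.9] M [-0.08 -0.06 -0.03] pos [492.1  30.  288.8] t 6.7167
yaw 88.62 shift [ 0.  -0.1  1.6] turn [-0.02 -0.    0.02] z [-3.e-04  0.e+00 -1.e+00] q [-0.17  0.02  2.04 -0.    1.08 -0.15]
F [-0.7  0.4 -1.6] M [-0.03 -0.12  0.01] pos [492.1  30.  286.8] t 6.9667
```

```bash

python3 -m pendant '[[[0,0,0.0005,0,0,0],[0,0,0.001,0,0,0],[0,0,0.001,0,0,0]]]' >/dev/null
python3 go.py 0.492 0.030 0.2852 88.6
python3 -m pendant '[[[0,0,0.0005,0,0,0],[0,0,0.001,0,0,0],[0,0,0.001,0,0,0]]]' >/dev/null
python3 go.py 0.492 0.030 0.2852 88.6
```

```text
yaw 88.63 shift [ 0.  -0.1  0.7] turn [-0.01 -0.    0.03] z [-1.e-04  0.e+00 -1.e+00] q [-0.17  0.02  2.04  0.    1.08 -0.15]
F [-0.3  0.6 -1.3] M [-0.05 -0.05  0.  ] pos [492.1  30.  285.9] t 7.2167
yaw 88.62 shift [ 0.  -0.1 -0.3] turn [-0.01 -0.    0.02] z [-1.e-04  0.e+00 -1.e+00] q [-0.17  0.02  2.04  0.    1.08 -0.15]
F [ 0.  -0.  -1.4] M [-0.09 -0.1   0.03] pos [492.1  30.  284.9] t 7.4667
```

```bash

python3 -m pendant '[[[0,0,0.0005,0,0,0],[0,0,0.0005,0,0,0]]]' >/dev/null
python3 go.py 0.492 0.030 0.2852 88.6
python3 -m pendant '[[[0,0,0.0005,0,0,0],[0,0,0.0005,0,0,0]]]' >/dev/null
python3 go.py 0.492 0.030 0.2852 88.6
```

```text
yaw 88.62 shift [ 0.  -0.3 -0.5] turn [ 0.01 -0.    0.02] z [ 1.e-04  0.e+00 -1.e+00] q [-0.17  0.02  2.04  0.    1.08 -0.15]
F [-0.   0.   0.3] M [-0.01  0.08 -0.04] pos [492.3  30.  284.7] t 7.6333
yaw 88.63 shift [ 0.  -0.4 -0.7] turn [0.02 0.   0.03] z [ 3.e-04 -0.e+00 -1.e+00] q [-0.17  0.03  2.04  0.    1.08 -0.15]
F [-2.5  0.8  3.1] M [ 0.04  0.33 -0.02] pos [492.4  30.  284.5] t 7.8
```

```bash
cat > nz.py <<'E'
from fit import *
def wing(show=False):
    s=r.observe();I,D=get_image("scene");P,uv=cloud("scene",D,(300,160,45,50))
    d=P-np.array([.4918,.030,0]);rho=np.hypot(d[:,0],d[:,1])
    m=(P[:,2]>.07)&(P[:,2]<.115)&(rho>.019)&(rho<.036);W=P[m];dd=d[m]
    if show: cv2.imwrite(show,cv2.resize(I[150:230,280:370,::-1],None,fx=6,fy=6,interpolation=cv2.INTER_CUBIC))
    top=W[W[:,2]>W[:,2].max()-.006]
    a=np.degrees(np.arctan2(*(dd[W[:,2]>.088].mean(0)[1::-1]))) if (W[:,2]>.088).any() else None
    h,_=np.histogram(W[:,2],np.arange(.07,.1151,.003))
    print("wing z98",np.percentile(W[:,2],98).round(4),"ang",a,"hist70+3",h,"t",round(r.observe()["time"],2))
if __name__=="__main__": wing(sys.argv[1] if len(sys.argv)>1 else False)
E
python3 nz.py
python3 -m pendant '[[[0,0,0,0,0,0],[0,0,0,0,0,0],[0,0,0,0,0,0]]]' 0.15 10
python3 nz.py
python3 -m pendant '[[[0,0,0,0,0,-4],[0,0,0,0,0,-8],[0,0,0,0,0,-12],[0,0,0,0,0,-12]]]'
python3 go.py 0.492 0.030 0.2852 88.6
python3 nz.py pics/n1.png
```

```text
wing z98 0.1105 ang -71.2141721449959 hist70+3 [18 11 12 15 27  5  9  5  6  6 12  5 15  6  1] t 7.85
time: 8.1
tool_pos: [0.4921, 0.03, 0.2838]
orientation: [2.248, 2.195, 0.0]
wrist_force: [0.1, -0.9, -0.5]
grip_width: 0.152
gripper_force: 0.0
wing z98 0.1121 ang -60.62845070489576 hist70+3 [11 14 13 21 16  6  3  9  6 12  9  9 12  9  5] t 8.15
time: 8.48
tool_pos: [0.4921, 0.03, 0.2838]
orientation: [-2.005, -2.419, 0.0]
wrist_force: [-0.7, -0.9, -0.4]
grip_width: 0.15
gripper_force: 0.0
yaw 100.69 shift [ 0.  -0.1 -1.4] turn [-1.000e-02 -0.000e+00  1.209e+01] z [-1.e-04  0.e+00 -1.e+00] q [-0.17  0.03  2.04 -0.    1.08 -0.36]
F [-0.7 -0.9 -0.4] M [-0.03 -0.13 -0.04] pos [492.1  30.  283.8] t 8.4833
wing z98 0.1131 ang -79.17912416320064 hist70+3 [13 14 10 12 20 11  3  6  9  7  9  7 16  3  5] t 8.53
```

View pics/n1.png

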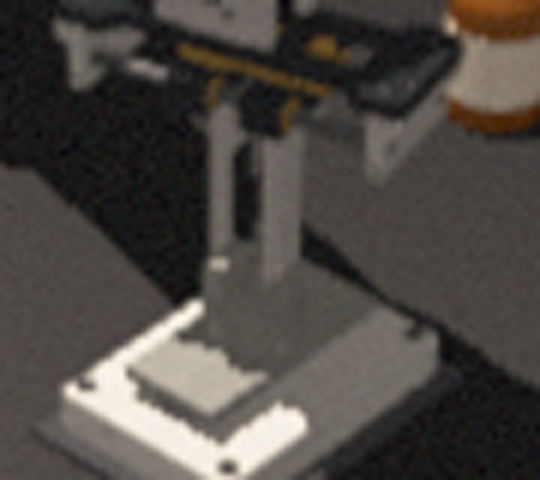

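The crop shows the nut sitting high on the stud between loose fingers, its near wing at crop (215,262), i.e. scene (316,194). I'll measure wing height in the tool frame so the fingers are excluded.

```bash
cat > nz.py <<'E'
from fit import *
from scipy.spatial.transform import Rotation as R
def wing(show=False):
    s=r.observe();I,D=get_image("scene");P,uv=cloud("scene",D,(300,160,45,55))
    L=R.from_rotvec(s["orientation"]).inv().apply(P-s["tool_pos"])*1000
    m=(P[:,2]>.066)&(P[:,2]<.115)&(abs(L[:,0])>11.5)&(abs(L[:,0])<35)&(abs(L[:,1])<14);z=P[m,2]*1000
    if show: cv2.imwrite(show,cv2.resize(I[150:230,280:370,::-1],None,fx=6,fy=6,interpolation=cv2.INTER_CUBIC))
    t=z>z.max()-9; l=L[m][t]
    print("wing n",len(z),"z top5",np.sort(z)[-12:-1:2].round(1),"skirt mode",np.histogram(z,np.arange(66,96,2))[0],"t",round(s["time"],2))
if __name__=="__main__": wing(sys.argv[1] if len(sys.argv)>1 else False)
E
python3 nz.py
python3 -m pendant '[[[0,0,0,0,0,-4],[0,0,0,0,0,-7],[0,0,0,0,0,-7]]]' | grep -E "wrist|width|force"
python3 nz.py
python3 -m pendant '[[[0,0,0,0,0,-4],[0,0,0,0,0,-7],[0,0,0,0,0,-7]]]' | grep -E "wrist|width|force"
python3 nz.py
```

```text
wing n 115 z top5 [108.1 108.6 109.  109.1 110.3 111.3] skirt mode [ 4  5  8  3  4  3  2  4 11  6  9  1  4  4] t 8.53
wrist_force: [-0.9, 0.9, -1.1]
grip_width: 0.146
gripper_force: 0.0
wing n 120 z top5 [108.7 109.3 109.5 110.  110.5 110.9] skirt mode [4 5 5 6 6 2 5 5 9 9 1 5 5 2] t 8.83
wrist_force: [-0.5, -0.6, -0.5]
grip_width: 0.145
gripper_force: 0.0
wing n 95 z top5 [105.4 105.9 106.4 106.7 107.5 111. ] skirt mode [4 4 4 2 2 8 5 3 6 2 5 3 1 4] t 9.13
```

```bash

python3 nz.py;python3 nz.py
python3 -m pendant '[[[0,0,0,0,0,-3],[0,0,0,0,0,-3]]]' | grep -E "wrist|width|force"
python3 nz.py; python3 go.py 0.492 0.030 0.2852 88.6
python3 nz.py pics/n2.png
```

```text
wing n 95 z top5 [104.8 105.3 105.8 106.  107.8 109.8] skirt mode [5 5 3 5 2 5 8 2 7 1 5 2 4 3] t 9.18
wing n 97 z top5 [104.7 105.6 105.9 106.3 107.6 108. ] skirt mode [4 5 5 3 3 3 7 3 5 4 4 3 4 2] t 9.23
wrist_force: [1.0, 1.1, 0.4]
grip_width: 0.15
gripper_force: 0.0
wing n 99 z top5 [106.1 106.3 107.  107.9 109.3 110.1] skirt mode [2 4 6 4 4 6 6 4 5 3 4 2 3 3] t 9.45
yaw 117.5 shift [ 0.1 -0.1 -1.2] turn [ 0.  -0.  28.9] z [ 0.  0. -1.] q [-0.17  0.03  2.04  0.    1.08 -0.65]
F [-0.3 -0.  -0.3] M [-0.03 -0.14 -0.03] pos [492.2  30.  284. ] t 9.5
wing n 107 z top5 [105.9 106.7 107.3 108.  109.2 109.5] skirt mode [4 7 5 4 2 6 6 5 6 5 2 1 4 4] t 9.5
```

View pics/n2.png

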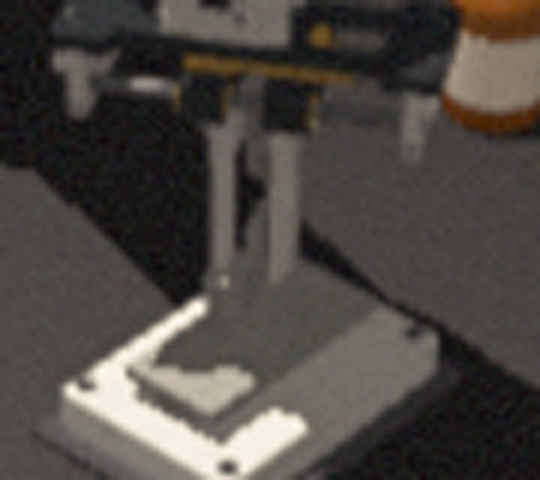

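The near wing's bright end moved from crop row 262 to 282 (scene 194 to 197), more than turning alone explains, so the nut may have dropped. I'll check with the skirt's depth profile.

```bash
cat > prof.py <<'E'
from fit import *
from scipy.spatial.transform import Rotation as R
V=CAL["scene"]["view"];cam=(-V[:3,:3].T@V[:3,3])[:2]
def prof(n=4):
    c=np.array([.492,.0303]);e=(cam-c)/np.linalg.norm(cam-c);f=np.array([-e[1],e[0]])
    Ds=[get_image("scene")[1] for _ in range(n)];D=np.median(Ds,0)
    P,uv=cloud("scene",D,(300,165,45,55));a=(P[:,:2]-c)@e*1000;b=(P[:,:2]-c)@f*1000;z=P[:,2]*1000
    m=(abs(b)<14)&(a>21)&(a<28)&(z<90);q=z[m]
    print("cam dir",np.degrees(np.arctan2(e[1],e[0])).round(0),"front wall z",np.percentile(q,[3,10,50,90,97]).round(1),len(q))
    for bb in(-9,-3,3,9):
        k=np.argsort(-uv[:,1]); k=[i for i in k if abs(b[i]-bb)<1.6 and -5<a[i]<45]
        print(bb,[(round(a[i]),round(z[i])) for i in k][:26])
    s=r.observe();L=R.from_rotvec(s["orientation"]).inv().apply(P-s["tool_pos"])*1000
    k=(abs(L[:,0])>12)&(abs(L[:,0])<33)&(abs(L[:,1])<9)&(z>88);print("wing tops: x_t,z",[(round(x),round(zz,1)) for x,zz in sorted(zip(L[k,0],z[k]),key=lambda t:-t[1])][:14])
prof()
E
python3 prof.py
```

```text
cam dir -51.0 front wall z [31.6 40.4 57.5 77.1 82.3] 70
-9 [(44, 31), (41, 31), (42, 48), (40, 49), (36, 50), (31, 49), (26, 49), (20, 49), (6, 41), (22, 57), (18, 58), (20, 63), (22, 68), (20, 70), (31, 82), (33, 87), (30, 88), (31, 93), (33, 98), (32, 100), (31, 103), (28, 104), (22, 103), (17, 104), (12, 104), (11, 106)]
-3 [(44, 30), (40, 31), (36, 31), (42, 44), (42, 47), (40, 50), (35, 49), (31, 50), (24, 48), (19, 48), (22, 54), (21, 57), (23, 61), (21, 64), (23, 69), (23, 73), (23, 76), (27, 83), (27, 86), (25, 88), (26, 93), (26, 96), (25, 99), (25, 102), (21, 103), (18, 104)]
3 [(44, 31), (41, 32), (38, 33), (31, 31), (27, 32), (35, 42), (37, 47), (34, 48), (32, 50), (26, 49), (21, 50), (22, 54), (22, 58), (23, 62), (23, 65), (24, 70), (23, 73), (23, 77), (22, 79), (16, 78), (13, 79), (8, 80), (2, 78), (2, 82), (-1, 83), (-5, 95)]
9 [(43, 30), (39, 30), (36, 32), (30, 31), (27, 32), (22, 32), (30, 42), (29, 44), (29, 48), (26, 50), (22, 50), (6, 42), (22, 58), (22, 61), (21, 64), (22, 69), (22, 72), (23, 76), (22, 79), (18, 80), (12, 79), (9, 80), (5, 81), (11, 89), (10, 92), (9, 95)]
wing tops: x_t,z [(-32, np.float64(204.2)), (-26, np.float64(202.4)), (-26, np.float64(202.1)), (-23, np.float64(201.1)), (-25, np.float64(200.8)), (-24, np.float64(200.8)), (-25, np.float64(200.6)), (-31, np.float64(200.5)), (-26, np.float64(199.8)), (-26, np.float64(199.0)), (-25, np.float64(198.6)), (-26, np.float64(198.4)), (-27, np.float64(198.4)), (-26, np.float64(197.9))]
```

```bash
sed -i 's/^    for bb in(-9,-3,3,9)/    for bb in(-8,4,8)/; s/\[:26\]/[11:28]/' prof.py
python3 -m pendant '[[[0,0,0,0,0,2.5],[0,0,0,0,0,5],[0,0,0,0,0,5],[0,0,0,0,0,5]]]' | grep -E "wrist|width|force"
python3 prof.py;python3 go.py 0.492 0.030 0.2852 88.6
```

```text
wrist_force: [0.3, -0.3, 1.1]
grip_width: 0.151
gripper_force: 0.0
cam dir -51.0 front wall z [30.7 48.4 61.9 79.1 83.1] 66
-8 [(22, 68), (22, 71), (29, 80), (29, 84), (31, 89), (33, 94), (31, 96), (33, 101), (32, 104), (26, 103), (22, 104), (18, 104), (14, 105), (9, 105), (5, 105), (5, 109), (4, 111)]
4 [(23, 54), (21, 57), (24, 62), (26, 67), (21, 67), (25, 74), (24, 77), (22, 79), (17, 79), (13, 79), (9, 80), (1, 78), (1, 82), (-1, 83), (9, 94), (10, 99), (9, 101)]
8 [(29, 49), (31, 50), (22, 46), (26, 50), (22, 50), (6, 41), (25, 59), (21, 60), (22, 65), (22, 69), (22, 72), (23, 76), (22, 79), (18, 79), (12, 79), (12, 82), (5, 81)]
wing tops: x_t,z [(-32, np.float64(203.3)), (-25, np.float64(202.2)), (-24, np.float64(201.2)), (-26, np.float64(201.0)), (-24, np.float64(200.6)), (-32, np.float64(200.3)), (-25, np.float64(200.3)), (-26, np.float64(199.8)), (-28, np.float64(199.6)), (-25, np.float64(199.6)), (-25, np.float64(198.8)), (-29, np.float64(198.5)), (-27, np.float64(198.2)), (-25, np.float64(197.4))]
yaw 112.64 shift [ 0.1 -0.1 -1.2] turn [-0.   -0.   24.04] z [-0.  0. -1.] q [-0.17  0.03  2.04  0.    1.08 -0.56]
F [ 0.5 -0.6  0.5] M [-0.03 -0.14 -0.  ] pos [492.2  30.  284. ] t 10.2833
```

```bash
sed -i 's/in(-8,4,8)/in(-8,4)/;/wing tops/d' prof.py
python3 -m pendant '[[[0,0,0,0,0,0],[0,0,0,0,0,0],[0,0,0,0,0,0]]]' 0.22| grep -E "wrist|width|force"
python3 prof.py
python3 -m pendant '[[[0,0,0,0,0,-4],[0,0,0,0,0,-8],[0,0,0,0,0,-12],[0,0,0,0,0,-16],[0,0,0,0,0,-16]]]' | grep -E "wrist|width|force"
python3 prof.py;python3 go.py 0.492 0.030 0.2852 88.6
```

```text
wrist_force: [0.9, -0.4, -0.8]
grip_width: 0.221
gripper_force: 0.0
cam dir -51.0 front wall z [31.4 39.7 61.5 78.5 84.9] 68
-8 [(21, 63), (22, 68), (22, 71), (32, 83), (32, 86), (32, 90), (32, 94), (32, 97), (33, 101), (29, 101), (26, 103), (24, 105), (20, 106), (13, 104), (11, 106), (-4, 126), (-4, 150)]
4 [(24, 59), (22, 61), (27, 68), (23, 69), (24, 73), (23, 76), (24, 81), (19, 80), (12, 79), (10, 81), (1, 78), (2, 82), (-1, 83), (-5, 92), (-4, 96), (-5, 102), (-3, 107)]
wrist_force: [-0.2, 0.0, 0.5]
grip_width: 0.223
gripper_force: 0.0
cam dir -51.0 front wall z [31.2 43.2 60.6 77.5 81.3] 73
-8 [(22, 68), (23, 73), (30, 81), (30, 85), (33, 90), (32, 93), (33, 97), (33, 101), (31, 103), (25, 102), (23, 104), (18, 104), (15, 106), (9, 104), (25, 195), (28, 197), (28, 200)]
4 [(22, 54), (22, 58), (21, 61), (22, 65), (23, 69), (23, 73), (23, 76), (21, 78), (19, 80), (10, 77), (9, 80), (1, 78), (3, 83), (0, 84), (-4, 92), (-3, 96), (-4, 95)]
yaw 128.55 shift [ 0.1 -0.1 -1.2] turn [-0.   -0.   39.95] z [-0.  0. -1.] q [-0.17  0.03  2.04  0.    1.08 -0.84]
F [-0.2 -0.6 -0.7] M [ 0.04 -0.1  -0.01] pos [492.1  30.  284. ] t 11.35
```

```bash

python3 -m pendant '[[[0,0,0,0,0,0],[0,0,0,0,0,0],[0,0,0,0,0,0],[0,0,0,0,0,0]]]' 0.15 3| grep -E "wrist|width|force"
python3 prof.py
python3 -m pendant '[[[0,0,0,0,0,2],[0,0,0,0,0,4],[0,0,0,0,0,4],[0,0,0,0,0,4]]]' 0.17 3| grep -E "wrist|width|force"
python3 prof.py;python3 go.py 0.492 0.030 0.2852 88.6
python3 nz.py pics/n3.png
```

```text
wrist_force: [-0.6, 0.6, 1.0]
grip_width: 0.147
gripper_force: 0.0
cam dir -51.0 front wall z [30.7 32.2 55.9 75.7 85.8] 54
-8 [(21, 67), (23, 72), (30, 81), (28, 83), (27, 86), (30, 91), (27, 93), (29, 98), (27, 100), (10, 91), (9, 94), (7, 96), (10, 102), (10, 105), (7, 106), (6, 110), (7, 114)]
4 [(23, 58), (22, 61), (22, 64), (21, 67), (22, 72), (22, 75), (27, 83), (26, 86), (27, 90), (25, 92), (29, 98), (25, 99), (24, 101), (20, 102), (14, 102), (9, 101), (27, 197)]
wrist_force: [0.3, 0.2, 0.2]
grip_width: 0.169
gripper_force: 0.0
cam dir -51.0 front wall z [32.  44.7 54.6 75.9 85.3] 55
-8 [(20, 63), (20, 66), (21, 71), (28, 80), (28, 83), (28, 86), (29, 91), (28, 94), (29, 98), (28, 101), (7, 89), (7, 93), (6, 96), (5, 98), (7, 103), (5, 105), (5, 109)]
4 [(23, 54), (20, 56), (21, 60), (22, 65), (21, 67), (23, 73), (23, 76), (26, 82), (25, 85), (26, 89), (27, 94), (30, 99), (28, 101), (24, 102), (18, 101), (16, 103), (10, 102)]
yaw 124.65 shift [ 0.1 -0.1 -1.2] turn [-0.    0.   36.05] z [-0. -0. -1.] q [-0.17  0.03  2.04 -0.    1.08 -0.77]
F [-0.6  0.6  0.4] M [-0.   -0.19 -0.  ] pos [492.2  30.  284. ] t 12.4167
wing n 97 z top5 [102.  102.2 102.5 102.7 103.6 103.9] skirt mode [8 3 5 3 7 6 4 3 3 1 3 2 3 3] t 12.42
```

View pics/n3.png

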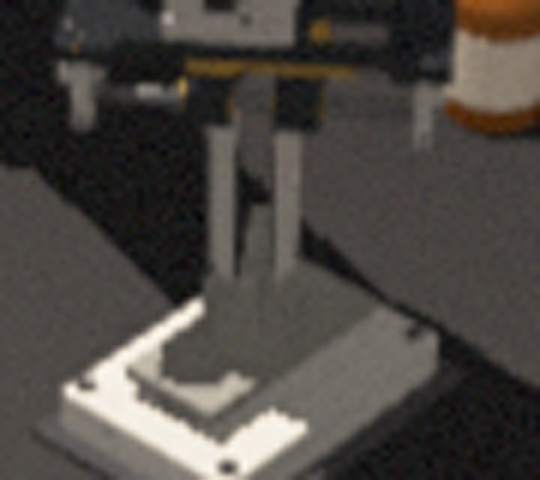

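The crop shows the nut settled lower (wing top now about 102 by depth, from 109): it has dropped into the start; the fingers stand at crop (225,275) and (287,275). Now I lower the tool slightly, close to near-zero play, and run forward.

```bash

python3 -m pendant '[[[0,0,0.002,0,0,0],[0,0,0.004,0,0,0],[0,0,0.004,0,0,0],[0,0,0.004,0,0,0]]]' 0.133 4| grep -E "wrist|width|force"
python3 go.py 0.492 0.030 0.2852 88.6
python3 -m pendant '[[[0,0,0,0,0,2],[0,0,0,0,0,4],[0,0,0,0,0,6],[0,0,0,0,0,8],[0,0,0,0,0,8]]]' 0.133 18| grep -E "wrist|width|force"
python3 go.py 0.492 0.030 0.2852 88.6;python3 prof.py
```

```text
wrist_force: [0.3, -0.6, -0.4]
grip_width: 0.132
gripper_force: 0.2
yaw 124.63 shift [ 0.1 -0.1 -5.4] turn [-1.000e-02 -0.000e+00  3.603e+01] z [-2.e-04 -0.e+00 -1.e+00] q [-0.17  0.03  2.04 -0.    1.07 -0.77]
F [ 0.3 -0.6 -0.4] M [-0.12 -0.14  0.  ] pos [492.1  30.  279.8] t 12.8
wrist_force: [0.3, -0.0, 0.5]
grip_width: 0.129
gripper_force: 0.1
yaw 116.6 shift [ 0.  -0.1 -5.3] turn [-2.0e-02 -1.0e-02  2.8e+01] z [-3.e-04  0.e+00 -1.e+00] q [-0.17  0.03  2.04 -0.    1.07 -0.63]
F [ 0.3 -0.   0.5] M [-0.02 -0.13 -0.03] pos [492.1  30.  279.9] t 13.2167
cam dir -51.0 front wall z [31.1 43.7 57.7 74.5 82.4] 62
-8 [(21, 68), (21, 71), (29, 81), (29, 84), (29, 88), (28, 90), (28, 94), (29, 98), (27, 100), (25, 102), (20, 102), (6, 95), (6, 99), (5, 102), (5, 105), (6, 109), (6, 113)]
4 [(22, 54), (25, 59), (21, 61), (20, 63), (21, 68), (23, 72), (21, 75), (18, 76), (14, 77), (14, 81), (16, 86), (15, 88), (17, 93), (16, 95), (9, 94), (17, 100), (12, 100)]
```

```bash

python3 -m pendant '[[[0,0,0,0,0,4],[0,0,0,0,0,8],[0,0,0.0005,0,0,12],[0,0,0.0005,0,0,16],[0,0,0.001,0,0,20]]]' | grep -E "width|grip"
python3 go.py 0.492 0.030 0.2852 88.6
python3 -m pendant '[[[0,0,0,0,0,4],[0,0,0,0,0,8],[0,0,0.0005,0,0,12],[0,0,0.0005,0,0,16],[0,0,0.001,0,0,20]]]' | grep -E "width|grip"
python3 go.py 0.492 0.030 0.2852 88.6;python3 prof.py
```

```text
grip_width: 0.133
gripper_force: 1.7
yaw 96.47 shift [ 0.2 -0.4 -5.8] turn [0.05 0.04 7.87] z [ 9.e-04 -7.e-04 -1.e+00] q [-0.17  0.03  2.04 -0.    1.07 -0.28]
F [ 1.7 -1.2  2.1] M [-0.28 -0.19  0.02] pos [492.4  29.8 279.4] t 13.8333
grip_width: 0.132
gripper_force: 2.9
yaw 76.48 shift [ 0.2 -0.8 -6.2] turn [  0.13   0.08 -12.12] z [ 0.0021 -0.0016 -1.    ] q [-0.17  0.04  2.04 -0.    1.06  0.07]
F [ 0.3 -2.4  4.1] M [-0.53  0.    0.03] pos [492.8  29.6 279. ] t 14.25
cam dir -51.0 front wall z [30.7 43.7 57.8 73.1 75.8] 69
-8 [(20, 66), (21, 71), (23, 76), (17, 75), (16, 78), (16, 81), (17, 86), (16, 88), (16, 92), (15, 95), (17, 99), (15, 101), (9, 101), (3, 100), (-1, 101), (0, 105), (-2, 107)]
4 [(23, 58), (23, 62), (23, 65), (24, 70), (24, 73), (22, 76), (19, 77), (11, 74), (8, 76), (0, 74), (17, 89), (19, 94), (18, 97), (18, 98), (21, 103), (17, 100), (18, 104)]
```

```bash

python3 -m pendant '[[[0,0,-0.001,0,0,0],[0,0,-0.0015,0,0,0],[0,0,-0.0015,0,0,0]]]' | grep -E "width|grip"
python3 go.py 0.492 0.030 0.2852 88.6
python3 -m pendant '[[[0,0,0,0,0,4],[0,0,0,0,0,8],[0,0,0,0,0,12],[0,0,0,0,0,16],[0,0,0,0,0,16]]]' | grep -E "width|grip"
python3 go.py 0.492 0.030 0.2852 88.6;python3 prof.py
```

```text
grip_width: 0.134
gripper_force: 1.4
yaw 76.66 shift [ 0.  -0.  -5.9] turn [-1.000e-02  1.000e-02 -1.194e+01] z [-2.e-04 -2.e-04 -1.e+00] q [-0.17  0.03  2.04 -0.    1.07  0.06]
F [ 0.6 -2.   0.3] M [-0.58 -0.35  0.01] pos [492.   30.  279.3] t 14.7
grip_width: 0.133
gripper_force: 3.3
yaw 60.6 shift [ 0.1 -0.  -6.1] turn [ -0.03   0.05 -28.  ] z [-7.e-04 -7.e-04 -1.e+00] q [-0.17  0.03  2.04 -0.    1.07  0.34]
F [ 1.  -4.3 -0.8] M [-0.91 -0.25  0.  ] pos [492.   29.8 279.1] t 15.1167
cam dir -51.0 front wall z [31.2 37.2 56.9 72.4 75.4] 66
-8 [(22, 68), (20, 70), (20, 74), (17, 75), (13, 76), (6, 74), (8, 79), (11, 85), (9, 87), (7, 89), (10, 95), (10, 98), (8, 100), (5, 102), (0, 101), (-4, 102), (-4, 109)]
4 [(20, 52), (24, 59), (23, 62), (23, 66), (23, 69), (23, 73), (22, 76), (17, 75), (11, 75), (7, 75), (1, 74), (16, 89), (18, 94), (18, 97), (18, 101), (16, 100), (17, 103)]
```

```bash

python3 -m pendant '[[[-0.0003,0.0002,0,0,0,4],[-0.0003,0.0002,0,0,0,8],[-0.0003,0.0002,0,0,0,12],[-0.0003,0.0002,0.0005,0,0,16],[-0.0003,0.0002,0.0005,0,0,16]]]' | grep -E "width|grip"
python3 go.py 0.492 0.030 0.2852 88.6
python3 -m pendant '[[[0,0,0,0,0,4],[0,0,0,0,0,8],[0,0,0.0005,0,0,12],[0,0,0.0005,0,0,16],[0,0,0.0005,0,0,16]]]' | grep -E "width|grip"
python3 go.py 0.492 0.030 0.2852 88.6;python3 prof.py
```

```text
grip_width: 0.131
gripper_force: 2.8
yaw 44.64 shift [ 0.4 -0.1 -6.7] turn [-1.100e-01  4.000e-02 -4.396e+01] z [-0.002  0.    -1.   ] q [-0.17  0.03  2.04 -0.    1.07  0.62]
F [-0.3 -4.  -0.2] M [-0.86  0.05  0.04] pos [491.8  29.6 278.5] t 15.7333
grip_width: 0.135
gripper_force: 4.2
yaw 28.72 shift [ 0.4 -0.1 -7.2] turn [ -0.13   0.06 -59.88] z [-2.3e-03  3.0e-04 -1.0e+00] q [-0.17  0.04  2.04 -0.    1.07  0.9 ]
F [-1.  -3.6 -2. ] M [-0.72  0.22  0.08] pos [491.7  29.7 278. ] t 16.15
cam dir -51.0 front wall z [31.3 41.3 54.9 70.8 72.5] 66
-8 [(22, 65), (21, 67), (22, 71), (21, 75), (17, 75), (12, 75), (8, 76), (3, 76), (12, 86), (16, 92), (17, 96), (17, 100), (16, 102), (19, 108), (17, 110), (14, 112), (15, 116)]
4 [(21, 53), (21, 56), (21, 60), (23, 65), (23, 69), (22, 72), (21, 75), (16, 74), (11, 74), (6, 74), (2, 75), (18, 90), (17, 93), (16, 96), (17, 100), (19, 101), (18, 104)]
```

```bash

python3 -m pendant '[[[0,0,0.0005,0,0,4],[0,0,0.0007,0,0,8],[0,0,0.001,0,0,12],[0,0,0.001,0,0,16],[0,0,0.001,0,0,16]]]' | grep -E "width|grip"
python3 go.py 0.492 0.030 0.2852 88.6
python3 -m pendant '[[[0,0,0,0,0,3],[0,0,0.0005,0,0,6],[0,0,0.0005,0,0,9],[0,0,0.0005,0,0,12],[0,0,0.0005,0,0,12]]]' | grep -E "width|grip"
python3 go.py 0.492 0.030 0.2852 88.6;python3 prof.py
```

```text
grip_width: 0.137
gripper_force: 5.2
yaw 12.61 shift [ 0.2 -0.3 -7.9] turn [ -0.08   0.08 -75.99] z [-1.9e-03 -2.0e-04 -1.0e+00] q [-0.17  0.04  2.04 -0.    1.06  1.18]
F [-3.6 -3.8  0. ] M [-0.88  0.52  0.08] pos [491.8  29.6 277.3] t 16.7667
grip_width: 0.133
gripper_force: 5.6
yaw 0.64 shift [ 0.2 -0.3 -8.4] turn [ -0.12   0.09 -87.96] z [-2.3e-03  3.0e-04 -1.0e+00] q [-0.17  0.04  2.04 -0.    1.06  1.39]
F [-3.7 -4.8  1. ] M [-0.68  0.66  0.14] pos [491.8  29.7 276.8] t 17.1833
cam dir -51.0 front wall z [31.8 45.8 54.9 70.4 73. ] 80
-8 [(21, 71), (18, 72), (15, 73), (11, 74), (3, 72), (-1, 73), (16, 88), (17, 93), (17, 96), (15, 98), (16, 103), (16, 106), (17, 110), (15, 112), (17, 117), (16, 120), (16, 123)]
4 [(24, 55), (25, 59), (22, 61), (24, 66), (25, 70), (24, 74), (18, 72), (13, 73), (8, 72), (6, 74), (1, 74), (1, 77), (0, 81), (-2, 83), (9, 94), (-5, 84), (9, 98)]
```

```bash

for k in a; do
python3 -m pendant '[[[-0.0003,0.0003,0,0,0,3],[-0.0003,0.0003,0.0003,0,0,6],[-0.0003,0.0003,0.0003,0,0,8],[-0.0003,0.0003,0.0003,0,0,8]]]' | grep -E "width|grip"
python3 go.py 0.492 0.030 0.2852 88.6
python3 -m pendant '[[[0,0,0,0,0,2],[0,0,0.0002,0,0,4],[0,0,0.0002,0,0,6],[0,0,0.0002,0,0,6]]]' | grep -E "width|grip"
python3 go.py 0.492 0.030 0.2852 88.6;python3 prof.py; done
```

```text
grip_width: 0.135
gripper_force: 7.6
yaw -7.3 shift [ 0.4 -0.5 -8.7] turn [-1.00e-01  6.00e-02 -9.59e+01] z [-1.7e-03  6.0e-04 -1.0e+00] q [-0.17  0.04  2.04  0.    1.06  1.53]
F [-3.7 -2.5  1.3] M [-0.45  0.61  0.22] pos [491.5  29.6 276.5] t 17.7167
grip_width: 0.134
gripper_force: 7.8
yaw -13.29 shift [ 0.3 -0.5 -8.9] turn [-1.1000e-01  7.0000e-02 -1.0189e+02] z [-1.8e-03  7.0e-04 -1.0e+00] q [-0.17  0.04  2.04  0.    1.06  1.63]
F [-4.3 -2.2  0.6] M [-0.36  0.76  0.18] pos [491.5  29.6 276.3] t 18.05
cam dir -51.0 front wall z [31.7 45.5 56.8 71.1 72.7] 87
-8 [(21, 71), (17, 72), (15, 73), (8, 72), (6, 74), (-1, 72), (16, 88), (16, 92), (16, 95), (16, 99), (17, 104), (16, 106), (15, 109), (16, 113), (15, 116), (17, 120), (17, 124)]
4 [(25, 59), (25, 63), (24, 66), (26, 71), (24, 73), (18, 72), (11, 71), (9, 73), (9, 76), (9, 80), (9, 84), (9, 87), (9, 91), (14, 98), (12, 96), (9, 97), (8, 97)]
```

```bash

python3 -m pendant '[[[0,0,0,0,0,1.5],[0,0,0,0,0,3],[0,0,0,0,0,3]]]' | grep -E "width|grip"
python3 go.py 0.492 0.030 0.2852 88.6
python3 -m pendant '[[[0,0,0,0,0,1.5],[0,0,0.0002,0,0,3],[0,0,0.0002,0,0,3]]]' | grep -E "width|grip"
python3 go.py 0.492 0.030 0.2852 88.6
```

```text
grip_width: 0.136
gripper_force: 9.2
yaw -16.29 shift [ 0.3 -0.6 -8.9] turn [-1.0000e-01  7.0000e-02 -1.0489e+02] z [-1.7e-03  6.0e-04 -1.0e+00] q [-0.17  0.04  2.04  0.    1.06  1.68]
F [-4.5 -2.3  0.3] M [-0.37  0.77  0.22] pos [491.5  29.5 276.3] t 18.5
grip_width: 0.134
gripper_force: 8.4
yaw -19.29 shift [ 0.3 -0.6 -9.1] turn [-1.1000e-01  8.0000e-02 -1.0789e+02] z [-1.9e-03  6.0e-04 -1.0e+00] q [-0.17  0.04  2.04  0.    1.06  1.74]
F [-5.1 -1.9  1.3] M [-0.34  0.81  0.16] pos [491.5  29.5 276.1] t 18.75
```

```bash
cat > st.py <<'E'
from fit import *
c=np.array([.492,.0303]);D=np.median([get_image("scene")[1] for _ in range(8)],0)
V=CAL["scene"]["view"];cam=(-V[:3,:3].T@V[:3,3])[:2];e=(cam-c)/np.linalg.norm(cam-c)
P,uv=cloud("scene",D,(285,175,75,60));d=P[:,:2]-c;rho=np.hypot(*d.T)*1000;z=P[:,2]*1000
k=(rho>8)&(rho<22)&(d@e>.004)&(z>67)&(z<79)
h=np.histogram(z[k],np.arange(67,79))[0];i=h.argmax()+67.5;kk=k&(abs(z-i)<2);print("skirt top",z[kk].mean().round(2),kk.sum(),h)
b=(rho>55)&(rho<105)&(abs(z-31)<2.5);print("block",np.median(z[b]).round(2),"plate",np.median(z[(rho>32)&(rho<60)&(z>43)&(z<51.5)]).round(2))
E
python3 -m pendant '[[[0,0,0,0,0,1.5],[0,0,0,0,0,3],[0,0,0,0,0,3]]]' | grep -E "width|grip"
python3 go.py 0.492 0.030 0.2852 88.6|grep M
python3 -m pendant '[[[0,0,0,0,0,1.5],[0,0,0.0002,0,0,3],[0,0,0.0002,0,0,3]]]' | grep -E "width|grip"
python3 go.py 0.492 0.030 0.2852 88.6; python3 st.py
```

```text
grip_width: 0.137
gripper_force: 8.7
F [-4.8 -2.7  1.5] M [-0.3   0.78  0.23] pos [491.5  29.5 276. ] t 19.0
grip_width: 0.136
gripper_force: 9.2
yaw -25.29 shift [ 0.3 -0.6 -9.3] turn [-1.2000e-01  9.0000e-02 -1.1389e+02] z [-2.1e-03  8.0e-04 -1.0e+00] q [-0.17  0.04  2.04  0.    1.06  1.84]
F [-4.3 -1.4  2.1] M [-0.31  0.85  0.23] pos [491.5  29.6 275.9] t 19.25
skirt top 72.15 26 [ 0  0  0  1 10 14  1  0  1  1  1]
block 31.01 plate 46.04
```

```bash

python3 -m pendant '[[[0,0,0,0,0,1.5],[0,0,0,0,0,3],[0,0,0,0,0,4]]]' | grep -E "width|grip"
python3 go.py 0.492 0.030 0.2852 88.6|grep M
python3 -m pendant '[[[0,0,0,0,0,1.5],[0,0,0.0002,0,0,3],[0,0,0.0002,0,0,4]]]' | grep -E "width|grip"
python3 go.py 0.492 0.030 0.2852 88.6; python3 st.py
```

```text
grip_width: 0.139
gripper_force: 11.7
F [-4.7 -1.   0.4] M [-0.25  0.81  0.22] pos [491.4  29.6 275.7] t 19.9
grip_width: 0.135
gripper_force: 11.4
yaw -33.3 shift [ 0.2 -0.6 -9.6] turn [-1.300e-01  1.000e-01 -1.219e+02] z [-0.0022  0.001  -1.    ] q [-0.17  0.04  2.04  0.    1.06  1.98]
F [-6.  -1.7  1.8] M [-0.19  0.81  0.28] pos [491.4  29.6 275.6] t 20.15
skirt top 71.77 24 [ 0  0  1  1 14  7  1  0  1  1  0]
block 31.05 plate 45.8
```

```bash

python3 -m pendant '[[[0,0,0,0,0,1.5],[0,0,0,0,0,3],[0,0,0,0,0,3]]]' | grep -E "width|grip"
python3 go.py 0.492 0.030 0.2852 88.6|grep M
python3 -m pendant '[[[0,0,0,0,0,1.5],[0,0,0,0,0,3],[0,0,0,0,0,3]]]' | grep -E "width|grip"
python3 go.py 0.492 0.030 0.2852 88.6; python3 st.py
```

```text
grip_width: 0.139
gripper_force: 10.4
F [-4.4 -1.5  1.6] M [-0.13  0.86  0.25] pos [491.4  29.7 275.5] t 20.8
grip_width: 0.132
gripper_force: 10.6
yaw -39.29 shift [ 0.2 -0.7 -9.8] turn [-1.3000e-01  1.2000e-01 -1.2789e+02] z [-0.0023  0.001  -1.    ] q [-0.17  0.04  2.04  0.    1.06  2.09]
F [-5.6 -0.7  0.3] M [-0.14  0.85  0.31] pos [491.4  29.7 275.4] t 21.05
skirt top 71.45 20 [ 0  0  1  3 11  4  1  0  1  0  0]
block 30.97 plate 45.57
```

```bash

python3 -m pendant '[[[0,0,0,0,0,1],[0,0,0,0,0,2],[0,0,0,0,0,2]]]' | grep -E "width|grip"
python3 go.py 0.492 0.030 0.2852 88.6|grep M
python3 -m pendant '[[[0,0,0,0,0,1],[0,0,0,0,0,2],[0,0,0,0,0,2]]]' | grep -E "width|grip"
python3 go.py 0.492 0.030 0.2852 88.6; python3 st.py
```

```text
grip_width: 0.136
gripper_force: 13.1
F [-5.  -0.7  0.4] M [-0.12  0.8   0.34] pos [491.4  29.7 275.4] t 21.7
grip_width: 0.137
gripper_force: 14.8
yaw -43.25 shift [ 0.2 -0.7 -9.8] turn [-1.2000e-01  1.4000e-01 -1.3184e+02] z [-2.4e-03  8.0e-04 -1.0e+00] q [-0.17  0.04  2.04  0.    1.06  2.15]
F [-5.5 -0.9  1.1] M [-0.17  0.86  0.41] pos [491.4  29.6 275.4] t 21.95
skirt top 71.43 23 [ 0  0  0  6 13  4  0  2  0  0  1]
block 30.97 plate 45.61
```

```bash

python3 -m pendant '[[[0,0,0,0,0,0],[0,0,0,0,0,0],[0,0,0,0,0,0],[0,0,0,0,0,0]]]' 0.4 18| grep -E "width|grip"
python3 go.py 0.492 0.030 0.2852 88.6|grep M; python3 st.py
python3 -m pendant '[[[0,0,-0.01,0,0,0],[0,0,-0.03,0,0,0],[0,0,-0.05,0,0,0],[0,0,-0.08,0,0,0],[0,0,-0.1,0,0,0]]]'| grep -E "width|wrist"
python3 -m pendant '[[[0,0,-0.01,0,0,0],[0,0,-0.03,0,0,0],[0,0,-0.03,0,0,0],[0,0,-0.03,0,0,0]]]'| grep -E "width|wrist"
python3 st.py; python3 nz.py pics/n4.png; python3 go.py 0.492 0.030 0.2852 88.6|grep M
```

```text
grip_width: 0.377
gripper_force: 0.0
F [ 0.  -0.3  0.1] M [ 0.09 -0.03 -0.03] pos [492.4  29.4 276.4] t 22.6833
skirt top 71.43 23 [ 0  0  0  3 17  3  0  2  1  0  0]
block 31.06 plate 45.6
wrist_force: [-0.2, 0.8, 0.9]
grip_width: 0.397
wrist_force: [-0.1, -0.0, -0.6]
grip_width: 0.4
skirt top 71.36 23 [ 0  0  0  6 14  3  0  0  1  0  0]
block 30.98 plate 45.61
wing n 104 z top5 [97.5 98.1 98.4 98.7 99.2 99.5] skirt mode [ 4 10  9  4  5  1  7  2  6  3  1  7  3  6] t 24.23
F [0.3 0.7 0.3] M [0.09 0.01 0.05] pos [491.8  29.3 405.4] t 24.2833
```

View pics/n4.png

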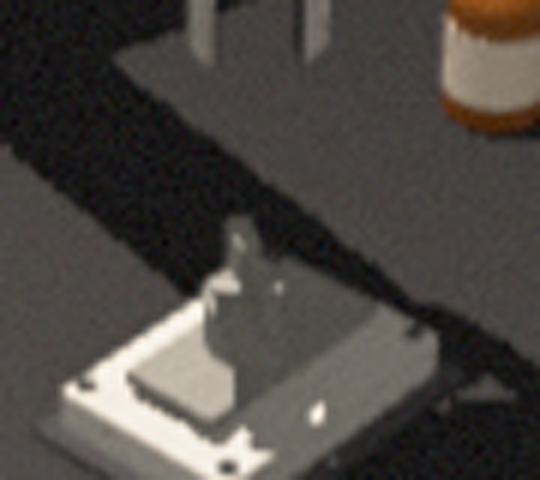

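The picture shows the nut down on the stud at crop (240,300), released, with the fingers well clear above. The plate and nut heights did not change after release.

```bash
python3 -c "
from station import r
print(r.finish_job())"
```

```text
the job is handed in; nothing more can be done
None
```

The wing nut is on the stud and run forward until the clamp plate measured fully down (about 14.6 mm above the block against 14.5 expected). It has been let go, the gripper is clear, and the job was handed in at about 24 s; the station gave no verdict.

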